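# Swing out the locking fold-away hook and hang the electrode-tip caddy on it

## Task

Lift the folded hook on the tool panel out of its rest (its red knob is the grip), swing it out and feel gently for the working notch until its key drops fully home; that notch was clamped by hand at an unknown angle, so do not force it. Then hang the yellow electrode-tip caddy on the hook's rod by its handle hole, upright and softly, and let go with the hook still locked out. Leave the file, gauge block, tape and standing tip where they are.

Things in the scene. Friction and masses are not known exactly. Their poses are not given: they have to be found in the camera images.
- panel: Grey perforated tool panel, 220 mm wide, standing on a foot plate; origin under its middle, front face looks along its -x. Face 33 mm behind the hook's swing axis. Behind the folded rod its upper edge is at z = 190 mm, 20 mm below the parked rod, which leaves a finger room behind the knob; behind the pivot it rises to z = 235 mm.
- hook_pivot (a point): Point on the hook's upright swing axis, at the rod's height when locked (200 mm above the worktop), fixed to the panel. x points along the folded rod, y into the panel (-y points out of it, roughly to the robot), z up. The hub on the axis is 25 mm wide and ends 14 mm above the rod.
- hook_knob (a point): Centre of the red knob at the hook's free end: upright cylinder 14 mm across, 17 mm tall, rounded ends, 120 mm from the swing axis. Its centre is 12.5 mm above the rod's centre line, its top 23 mm above it. Moves with the hook; x points outward along the rod, z up.
- hook_rod (a point): Point on the centre line of the hook's level round steel rod (9 mm thick), 75 mm from the swing axis, in the middle of where the caddy is to hang. x points outward along the rod to the knob (45 mm farther), z up.
- hook_swing (a joint): Swing angle (rad): 0 folded along the panel, grows clockwise seen from above, to 2.3 at most. Light friction. Folded, the rod lies in a U-shaped rest. A 6 mm wide key under the rod, 28 mm from the axis, rides on a level ring ledge with one straight-walled notch, the working notch, at an angle from 1.05 to 2.18 that no reading gives; play in it 0.03 each way.
- hook_lift (a joint): Height of the hook (m): 0.010 parked in the rest (lift above 0.018 to clear its lip), 0.008 with the key on the ledge, 0 with the key on the notch floor (down, locked), 0.026 at most. Spring and weight press it down with 7 to 9 N, so over the notch it drops in by itself if nothing holds it up.
- hook_unit: The hook with its moving parts (its frame is fixed to the panel, as hook_pivot).
- pivot_block: Steel block on the panel under the hook's hub, 63 mm across, with the rod rest (45 mm from the axis) and the hand-clamped collar that has the ledge and the working notch (frame as hook_pivot). A 10 N push across the knob with the key against the notch wall is some 43 N at the key.
- caddy: Yellow caddy with electrode tips, loose, 0.3 to 0.55 kg, standing upright. Origin: centre of its underside, z up. Box 64 mm (x) by 110 mm (y), 40 mm tall; upright handle plate in its middle, square to x: 8 mm thick, 60 mm wide (y), top at 124 mm. Hole through the plate along x: 22 mm wide, from 52 to 86 mm high, upper corners cut at 45 degrees.
- caddy_eye (a point): Top middle of the hole in the caddy's handle plate, 86 mm above its underside: the spot that rests on the rod when it hangs. Axes as the caddy's.
- caddy_grip (a point): Grip point on the handle plate above the hole, 110 mm above the caddy's underside, 14 mm below the plate's top; plate 8 mm thick here. Axes as the caddy's (x is across the plate).
- file_mid (a point): Centre of the flat file with a red handle, 214 mm long, lying on the worktop. Bystander.
- gauge_mid (a point): Centre of the grey gauge block, 22x52x14 mm, lying on the worktop in front of the panel. Bystander.
- tape_mid (a point): Centre of the roll of black tape, 53 mm across, 19 mm tall. Bystander.
- tip_mid (a point): Centre of a copper electrode tip, 16 mm across and 38 mm tall, standing on the worktop near the caddy. Bystander.
Things that resemble listed ones, but are neither listed nor needed, are in the scene too. Of the things shaped like the caddy, the yellow one is meant.

How it is judged:
By the outcome, as a careful person would: the job done as asked, in the order asked, and still so for the second after the job is handed in, with the robot touching nothing.
It also fails if it takes over 72 s, if anything falls off the work surface, if the arm or the gripper's body presses on something with over 40 N, if the wrist force passes 120 N, or if a joint passes its speed limit or range.

## Robot

A 6-joint arm with a two-finger parallel gripper is mounted at the origin on a cart in front of the work surface, level with it; the furniture and walls round the work are solid. World frame = base frame: x ahead of the robot, y to its left, z up, the work surface at z = 0. Lengths are in m, angles in rad, forces in N, time in s.
With the tool pointing down it reaches from about 0.3 to 0.875 m from the base axis. Payload 4.2 kg.
Tool frame: the origin (TCP) lies between the finger pads; the fingertips stand 22 mm ahead of it and the grasp point (between the pads) lies 3 mm ahead of it (manip.tip_reach is the distance from the TCP to the fingertips, in m); z points along the fingers, y is the line along which they close (so a half turn about z gives the same grasp; the last joint's range is limited). The gripper opens to 85 mm and grips with 20 to 120 N. Pads are 22 mm wide; open, the fingers measure 114 mm over their backs; the gripper's body (76 mm by 85 mm) begins 54 mm behind the grasp point. The pads swing forward as they close: fully open they stand 13 mm farther back than shut.
Start: joints at [1.188, 0.32, 1.565, -0, 1.257, -0.02], TCP at [0.204, 0.538, 0.229] pointing down, gripper open.
Joint ranges: [-3.11, 3.11], [-0.84, 2.01], [0.21, 2.61], [-1.34, 4.49], [0.05, 2.63], [-2.56, 2.56]. Speed limits (rad/s): [2.57, 2.57, 3.14, 3.14, 3.14, 3.14].

## Interface

Orientations are given as a unit quaternion [x, y, z, w].
In Python, from plant import manip gives the robot as it stands.
- The arm moves only by the tool servo_tool, never from a script. Its argument "moves" is a list of rows, each a list of 7 numbers: the opening, from 0 (shut) to 1 (fully open), then the shift along the tool's x, y, z in units of 30 mm (1.0 is 30 mm), then the turn, a rotation vector about the tool's x, y, z in units of 6 degrees (1.0 is 6 degrees). A call has 1 to 10 rows; each row shifts and turns the commanded pose from where the row before left it, along the tool's axes as they then stand; what a row does not reach is not made up. A row lasts 1/12 s, in which the tool goes at most 41.7 mm and 7.16 degrees, less where a joint would pass 70% of its speed; a pose out of reach is approached as far as the arm can. A call with a number of a shift or a turn outside -1 to 1 is refused whole. A call with a gripper value outside its range is refused whole. The fingers move at their own pace and stop on an object; "newtons" is the grip in N (left out, the last holds). Time passes only in rows, so rows that do not move let the fingers close. It gives the time, the measured TCP pose, the force, the opening and the grip force at its end, in the units of the state.
- manip.observe(): the state, without advancing time (a new reading comes with each control period).
- manip.get_image(name): name is "side" or "top" or "wrist"; returns a dict with "img" (384x512x3 uint8, red, green, blue), "camera_matrix" (3x3 intrinsics, pixels), "D" ([k1, k2, p1, p2, k3] as OpenCV has them; the pictures are not rectified), "world_from_camera" (4x4, takes a point from camera to world coordinates). Camera axes: x right, y down, z forward; pixel columns grow to the right and rows downward; lengths in m; the calibration is good to about 2 mm. A picture is of the moment at which its call begins. There is no depth.
- manip.close_job(): hands the job in; it is judged then, once.
The state is a dict: "time": time; "qpos": joint angles; "joint_vel": joint speeds; "joint_efforts": joint torques, N m; "position": TCP position; "tool_rot": TCP orientation; "wrist_force": force on the tool from outside, world axes, zero at the start; "moment": the same for the moment, N m; "opening": opening from 0.0 (shut) to 1.0 (fully open); "gripper_force": force on a finger pad.
Only numpy, scipy, OpenCV 4.12 (cv2) and the standard library are available. Lean on these libraries where they do the work, as an engineer would, in place of code of your own. Each camera call takes 0.05 s, during which the arm holds its last target. There are 200 camera calls.

## Working session

There is one attempt and no reset: what is moved stays moved. The work goes in short steps, Python scripts to look and compute and a tool call to move; the robot and the scene stay as the last step left them, time stands still between calls to the robot, and variables do not carry over. Pictures are saved under pics/ and viewed, at most 10 in all, crops included, and the job is handed in when it is done.

Besides the shell and the picture viewer there is one more tool, called as a command line: name --pt "numbers of a row" for each row, then --argument value for the rest. servo_tool: Moves the arm, as the interface text tells. Its arguments: {"type":"object","properties":{"moves":{"type":"array"},"newtons":{"type":"number"}},"required":["moves"]}

```bash
mkdir -p pics; ls; cat > h.py <<'E'
import numpy as np, cv2
from scipy.spatial.transform import Rotation as R
from plant import manip
def shot(n,save=None):
    d=manip.get_image(n)
    if save: cv2.imwrite(f'pics/{save}.png',d['img'][:,:,::-1])
    return d
def ray(d,uv):
    K=np.array(d['camera_matrix'],float);D=np.array(d['D'],float);T=np.array(d['world_from_camera'])
    p=cv2.undistortPoints(np.array([[uv]],float),K,D)[0,0]
    v=T[:3,:3]@np.array([p[0],p[1],1]);return T[:3,3],v/np.linalg.norm(v)
def onz(d,uv,z):
    o,v=ray(d,uv);return o+v*(z-o[2])/v[2]
def tri(rs):
    A=sum(np.eye(3)-np.outer(v,v) for o,v in rs);b=sum((np.eye(3)-np.outer(v,v))@o for o,v in rs)
    return np.linalg.solve(A,b)
def proj(d,P):
    T=np.linalg.inv(np.array(d['world_from_camera']))
    return cv2.projectPoints(np.atleast_2d(np.array(P,float)),cv2.Rodrigues(T[:3,:3])[0],T[:3,3],np.array(d['camera_matrix'],float),np.array(d['D'],float))[0][:,0]
def tomove(P,target_rot=None):
    s=manip.observe();r=R.from_quat(s['tool_rot']);t=r.inv().apply(np.array(P)-s['position'])/.03
    return t
E
python3 - <<'E'
from h import *
s=manip.observe();print({k:np.round(v,3) for k,v in s.items()},manip.tip_reach)
ims=[shot(n,n) for n in('side','top','wrist')]
for d in ims: print(np.round(d['world_from_camera'],3).tolist())
a=np.hstack([ims[0]['img'],ims[1]['img']]);
E
```

```text
pics
{'time': np.float64(0.0), 'qpos': array([ 1.188,  0.32 ,  1.566,  0.   ,  1.257, -0.02 ]), 'joint_vel': array([-0.   ,  0.   , -0.001,  0.001, -0.002,  0.   ]), 'joint_efforts': array([ 2.0000e-03, -4.1552e+01, -2.3416e+01,  0.0000e+00,  8.0000e-03,
       -0.0000e+00]), 'position': array([0.204, 0.537, 0.228]), 'tool_rot': array([ 0.18 ,  0.984, -0.001, -0.   ]), 'wrist_force': array([-0.208, -0.064, -0.796]), 'moment': array([-0.031, -0.013, -0.016]), 'gripper_force': np.float64(0.0), 'opening': np.float64(1.0)} 0.022
[[-0.998, 0.056, -0.04, 0.495], [0.064, 0.557, -0.828, 0.903], [-0.024, -0.828, -0.559, 0.751], [0.0, 0.0, 0.0, 1.0]]
[[0.016, -0.992, 0.124, 0.339], [-1.0, -0.015, 0.012, -0.006], [-0.01, -0.124, -0.992, 1.203], [0.0, 0.0, 0.0, 1.0]]
[[0.354, 0.898, 0.263, 0.137], [0.935, -0.339, -0.102, 0.562], [-0.002, 0.282, -0.959, 0.374], [0.0, 0.0, 0.0, 1.0]]
```

View pics/side.png

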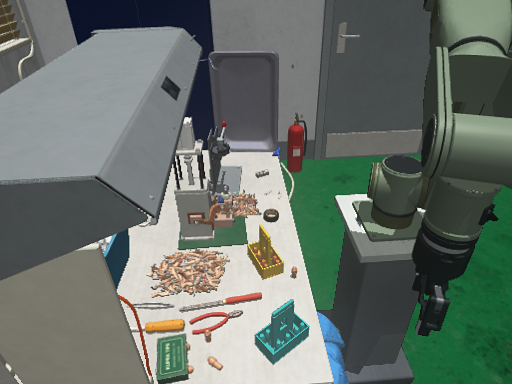

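View pics/top.png

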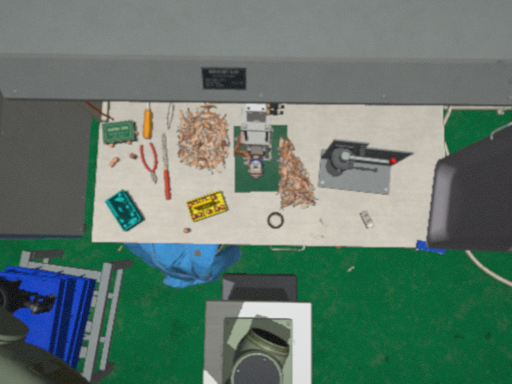

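The side view shows the hook post with its red knob at about (224,125). The yellow caddy is at (266,252), the teal caddy at (283,330) and the tape at (271,214).

In the top view:
- **Knob candidates:** red knob at (393,160), hub at (341,157). The other red things are the file handle at (167,186), the pliers at (148,158) and the extinguisher (side view only). I choose the one on the hook.
- **Caddy candidates:** yellow at (208,206), teal at (124,210). I choose the yellow one.

```bash
python3 - <<'E'
from h import *
s=shot('side');t=shot('top')
def mask(d,lo,hi,box):
    h=cv2.cvtColor(d['img'],cv2.COLOR_RGB2HSV);m=cv2.inRange(h,lo,hi);o=np.zeros_like(m);x0,y0,x1,y1=box;o[y0:y1,x0:x1]=m[y0:y1,x0:x1];return o
def cen(m): y,x=np.nonzero(m);return (x.mean(),y.mean()),len(x),(x.min(),y.min(),x.max(),y.max())
kt=cen(mask(t,(0,130,80),(8,255,255),(375,145,410,175)));ks=cen(mask(s,(0,130,80),(8,255,255),(212,115,235,140)))
print(kt,ks);K=tri([ray(t,kt[0]),ray(s,ks[0])]);print('knob',K, onz(t,kt[0],.225))
mt=mask(t,(22,120,80),(35,255,255),(180,180,235,230));c=cen(mt);print(c)
r=cv2.minAreaRect(np.argwhere(mt)[:,::-1].astype(np.float32));print(r)
for p in cv2.boxPoints(r): print(onz(t,p,.04))
print('hub',onz(t,(341,157),.214))
a=cv2.resize(t['img'][125:215,310:425],None,fx=4,fy=4,interpolation=cv2.INTER_CUBIC)
b=cv2.resize(t['img'][185:230,180:238],None,fx=5,fy=5,interpolation=cv2.INTER_CUBIC)
c=cv2.resize(s['img'][110:280,170:310],None,fx=2.1,fy=2.1,interpolation=cv2.INTER_CUBIC)
H=600;o=np.zeros((H,800,3),np.uint8)
o[:a.shape[0],:a.shape[1]]=a;o[365:365+b.shape[0],:b.shape[1]]=b;c=c[:H,:335];o[:c.shape[0],465:465+c.shape[1]]=c
cv2.imwrite('pics/crop1.png',o[:,:,::-1])
E
```

```text
((np.float64(392.38709677419354), np.float64(160.51612903225808)), 31, (np.int64(390), np.int64(158), np.int64(396), np.int64(163))) ((np.float64(223.3125), np.float64(123.5625)), 16, (np.int64(222), np.int64(121), np.int64(225), np.int64(126)))
knob [ 0.54330128 -0.33968     0.2237508 ] [ 0.54279276 -0.33922269  0.225     ]
((np.float64(206.9864406779661), np.float64(205.38813559322034)), 590, (np.int64(187), np.int64(191), np.int64(226), np.int64(220)))
((206.4499969482422, 205.84999084472656), (20.871030807495117, 36.366188049316406), 71.56504821777344)
[0.44580622 0.2228417  0.04      ]
[0.48242265 0.11943761 0.04      ]
[0.42261613 0.09783581 0.04      ]
[0.38641781 0.20063062 0.04      ]
hub [ 0.55254239 -0.21049858  0.214     ]
```

View pics/crop1.png

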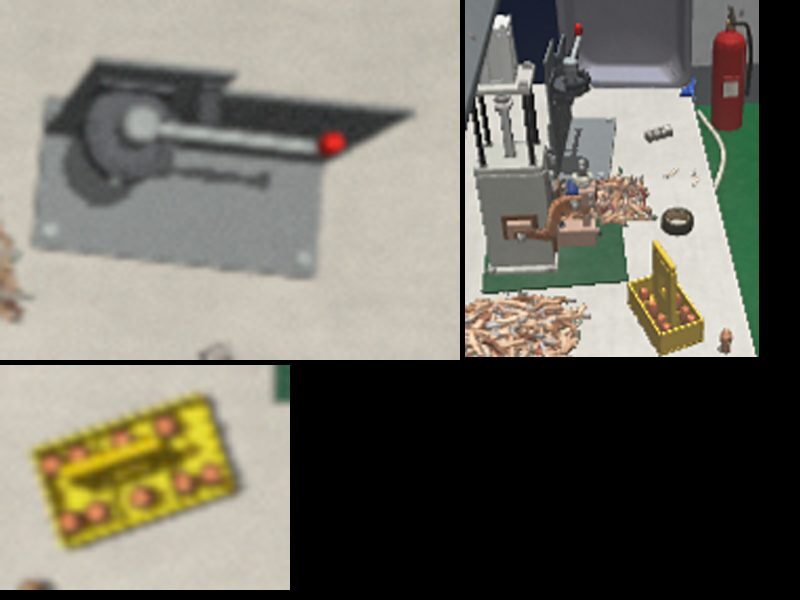

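The crops confirm both choices. The hook has a bright rod from the hub at top-view pixel (345.7,156) to the red knob at (392.4,160.5). The yellow caddy's handle plate runs along its long side. Now I turn the tool and start the approach.

servo_tool --pt "1 0 0 -0.3 0 0 1" --pt "1 0 0 -0.3 0 0 1" --pt "1 0 0 -0.3 0 0 1" --pt "1 0 0 -0.3 0 0 1" --pt "1 0 0 -0.3 0 0 1" --pt "1 0 0 -0.3 0 0 1" --pt "1 0 0 -0.3 0 0 1" --pt "1 0 0 -0.3 0 0 1" --pt "1 0 0 -0.3 0 0 1" --pt "1 0 0 -0.3 0 0 1"

```text
time: 1.08
position: [0.204, 0.5375, 0.3191]
tool_rot: [0.65, 0.76, -0.0, 0.0]
wrist_force: [0.3, -0.2, 0.0]
opening: 0.998
gripper_force: 0.0
```

servo_tool --pt "1 0 0 0 0 0 1" --pt "1 0 0 0 0 0 1" --pt "1 0 0 0 0 0 0.5" --pt "1 -1 0.4 0 0 0 0" --pt "1 -1 0.4 0 0 0 0" --pt "1 -1 0.4 0 0 0 0" --pt "1 -1 0.4 0 0 0 0" --pt "1 -1 0.4 0 0 0 0" --pt "1 -1 0.4 0 0 0 0" --pt "1 -1 0.4 0 0 0 0"

```text
time: 1.92
position: [0.2664, 0.3186, 0.3187]
tool_rot: [0.742, 0.671, 0.0, 0.0]
wrist_force: [0.3, -0.5, 0.6]
opening: 1.001
gripper_force: 0.0
```

servo_tool --pt "1 -1 0.4 0 0 0 0" --pt "1 -1 0.4 0 0 0 0" --pt "1 -1 0.4 0 0 0 0" --pt "1 -1 0.4 0 0 0 0" --pt "1 -1 0.4 0 0 0 0" --pt "1 -1 0.4 0 0 0 0" --pt "1 -1 0.4 0 0 0 0" --pt "1 -1 0.4 0 0 0 0" --pt "1 -1 0.4 0 0 0 0" --pt "1 -1 0.4 0 0 0 0"

```text
time: 2.75
position: [0.3555, 0.008, 0.319]
tool_rot: [0.742, 0.67, 0.0, 0.0]
wrist_force: [-0.3, 0.5, -0.5]
opening: 1.004
gripper_force: 0.0
```

servo_tool --pt "1 -1 0.6 0 0 0 0" --pt "1 -1 0.6 0 0 0 0" --pt "1 -1 0.6 0 0 0 0" --pt "1 -1 0.6 0 0 0 0" --pt "1 -1 0.6 0 0 0 0" --pt "1 -1 0.7 0 0 0 0" --pt "1 -1 0.7 0 0 0 0" --pt "1 -1 0.7 0 0 0 0" --pt "1 -1 0.8 0 0 0 0" --pt "1 -0.6 0.8 0 0 0 0"

```text
time: 3.58
position: [0.5268, -0.3003, 0.3183]
tool_rot: [0.743, 0.67, -0.001, 0.0]
wrist_force: [0.2, -0.0, 0.4]
opening: 0.999
gripper_force: 0.0
```

```bash
python3 - <<'E'
from h import *
d=shot('wrist','w1');s=manip.observe();print(s['position'],s['tool_rot'])
h=cv2.cvtColor(d['img'],cv2.COLOR_RGB2HSV);m=cv2.inRange(h,(0,150,70),(8,255,255))|cv2.inRange(h,(174,150,70),(180,255,255))
n,l,st,c=cv2.connectedComponentsWithStats(m)
for i in range(1,n):
  if st[i,4]>60: print(st[i],c[i],onz(d,c[i],.2225))
E
```

```text
[ 0.53082328 -0.30307495  0.31658672] [ 7.42868914e-01  6.69434689e-01 -1.28343394e-04  1.71973538e-03]
[485  43  27  21 141] [500.26950355  54.77304965] [ 0.74304848 -0.20510477  0.2225    ]
[489  69  23  23 256] [502.5078125   80.05078125] [ 0.74688745 -0.2259344   0.2225    ]
[273 226  12  11  77] [278.58441558 231.03896104] [ 0.54323073 -0.34452026  0.2225    ]
```

View pics/w1.png

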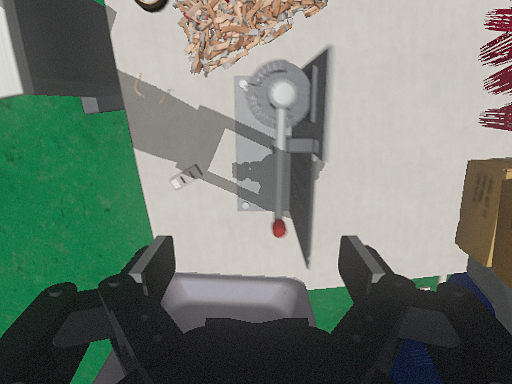

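The wrist view shows the knob at (279,229), the rod running up to the hub at (284,93), the rest at (300,145), the gauge block at (186,177) and the panel edge on the right. I'll zoom in on the collar in case the notch is visible.

```bash
python3 - <<'E'
from h import *
d=shot('wrist');H=onz(d,(284,93),.224);print('hub',H)
K=onz(d,(278.6,230),.225);print('knob',K,np.linalg.norm((K-H)[:2]),np.degrees(np.arctan2(*(K-H)[1::-1])))
cv2.imwrite('pics/c2.png',cv2.resize(d['img'][45:160,225:345,::-1],None,fx=5,fy=5,interpolation=cv2.INTER_CUBIC))
for k in range(0,360,30):pass
print(proj(d,[K,H]))
s=manip.observe();print(s['position'],tomove([K[0],K[1],.30]))
E
```

```text
hub [ 0.56162181 -0.22521992  0.224     ]
knob [ 0.54745097 -0.34445151  0.225     ] 0.12007074865111653 -96.77788766982353
[[278.6 230. ]
 [284.   93. ]]
[ 0.52865491 -0.30036044  0.31645397] [-1.3972897   0.77533341  0.54756359]
```

View pics/c2.png

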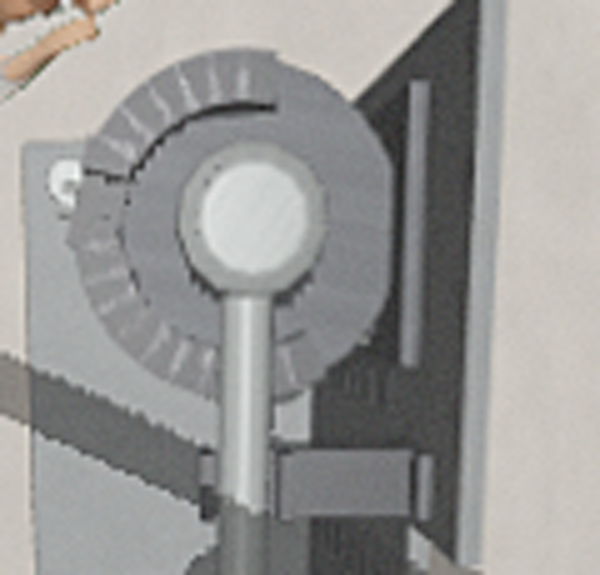

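In the crop, the collar ring with its marks surrounds the hub. A dark radial line at (105,175) hints at the notch, roughly 1.6–1.8 rad clockwise from the rod. Next I go down over the knob.

servo_tool --pt "0.6 -0.66 0.35 0 0 0 0" --pt "0.6 -0.66 0.34 0 0 0 0" --pt "0.6 0 0 0.8 0 0 0" --pt "0.6 0 0 0.8 0 0 0" --pt "0.6 0 0 0.8 0 0 0" --pt "0.6 0 0 0.5 0 0 0" --pt "0.6 0 0 0 0 0 0" --pt "0.6 0 0 0 0 0 0"

```text
time: 4.35
position: [0.5427, -0.3379, 0.2315]
tool_rot: [0.742, 0.671, -0.0, -0.001]
wrist_force: [-0.5, -0.6, 0.0]
opening: 0.599
gripper_force: 0.0
```

```bash
python3 - <<'E'
from h import *
d=shot('wrist','w2');s=manip.observe();print(s['position'],s['wrist_force'],s['opening'])
h=cv2.cvtColor(d['img'],cv2.COLOR_RGB2HSV);m=cv2.inRange(h,(0,150,60),(8,255,255))|cv2.inRange(h,(174,150,60),(180,255,255))
n,l,st,c=cv2.connectedComponentsWithStats(m)
for i in range(1,n):
  if st[i,4]>60: print(st[i],c[i],onz(d,c[i],.228))
E
```

```text
[ 0.54332499 -0.33842809  0.23283617] [-0.26203512 -0.73343234 -1.12152589] 0.6045787311881673
[245 229  22  18 260] [255.89230769 238.31538462] [ 0.54216282 -0.34157435  0.228     ]
```

View pics/w2.png

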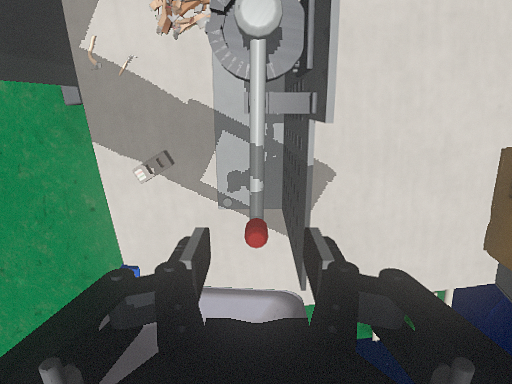

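The knob sits centred between the fingers at (256,238), about 4 mm farther out than the TCP. I'll correct that, then grip and lift.

servo_tool --pt "0.4 -0.12 0 0.12 0 0 0" --pt "0 0 0 0 0 0 0" --pt "0 0 0 0 0 0 0" --pt "0 0 0 0 0 0 0" --pt "0 0 0 0 0 0 0" --pt "0 0 0 0 0 0 0" --pt "0 0 0 0 0 0 0" --newtons 25

```text
time: 4.98
position: [0.5431, -0.3426, 0.2287]
tool_rot: [0.742, 0.671, 0.0, 0.001]
wrist_force: [0.6, -1.1, 1.8]
opening: 0.096
gripper_force: 22.7
```

servo_tool --pt "0 0 0 -0.1 0 0 0" --pt "0 0 0 -0.15 0 0 0" --pt "0 0 0 -0.15 0 0 0" --pt "0 0 0 0 0 0 0"

```text
time: 5.32
position: [0.5433, -0.3424, 0.2416]
tool_rot: [0.742, 0.671, 0.0, 0.001]
wrist_force: [1.0, -0.5, 0.2]
opening: 0.0
gripper_force: 0.0
```

```bash
python3 - <<'E'
from h import *
d=shot('wrist','w3');s=manip.observe();print(s['position'],s['wrist_force'],s['opening'],s['gripper_force'])
h=cv2.cvtColor(d['img'],cv2.COLOR_RGB2HSV);m=cv2.inRange(h,(0,150,60),(8,255,255))|cv2.inRange(h,(174,150,60),(180,255,255))
n,l,st,c=cv2.connectedComponentsWithStats(m)
for i in range(1,n):
  if st[i,4]>60: print(st[i],c[i],onz(d,c[i],.228))
s=shot('side')
cv2.imwrite('pics/w3.png',np.hstack([d['img'][150:384,130:390],cv2.resize(s['img'][100:160,190:260],(273,234),interpolation=cv2.INTER_CUBIC)])[:,:,::-1])
E
```

```text
[ 0.5431902  -0.34241743  0.24134258] [-1.00287908  0.40505736 -0.72443145] -0.0003519928261608268 0.0
[241 213  22  16 212] [251.62735849 219.54716981] [ 0.54094582 -0.33828325  0.228     ]
```

View pics/w3.png

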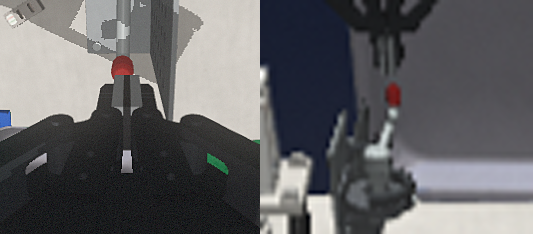

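The fingers slipped off the rounded top: they are shut just above and outside the knob. I'll measure the knob against the fingertip before trying again.

```bash
python3 - <<'E'
from h import *
def red(d,box=None):
    h=cv2.cvtColor(d['img'],cv2.COLOR_RGB2HSV);m=cv2.inRange(h,(0,150,60),(8,255,255))|cv2.inRange(h,(174,150,60),(180,255,255))
    n,l,st,c=cv2.connectedComponentsWithStats(m);i=[i for i in range(1,n) if box[0]<c[i][0]<box[2] and box[1]<c[i][1]<box[3] and st[i,4]>8];return [(c[j],st[j]) for j in i]
w=shot('wrist');s=shot('side');t=shot('top');o=manip.observe()
p=np.array(o['position']);r=R.from_quat(o['tool_rot']);print(p)
tip=p+r.apply([0,0,.022]);print('tip',tip,'w',proj(w,[tip]),'s',proj(s,[tip]),'t',proj(t,[tip]))
a=red(w,(200,150,300,300));b=red(s,(212,115,235,140));c=red(t,(375,145,410,175));print(a,b,c)
rs=[ray(w,a[0][0]),ray(s,b[0][0])];print(tri(rs));rs+= [ray(t,c[0][0])] if c else [];print(tri(rs))
for P in [(.543,-.342,.2225),(.543,-.342,.233)]: print(proj(w,[P]),proj(s,[P]),proj(t,[P]))
E
```

```text
[ 0.5427582  -0.34217098  0.24037636]
tip [ 0.54276276 -0.3421707   0.21837636] w [[255.65576401 219.53503072]] s [[223.63248086 124.65040405]] t [[392.67226    161.05847252]]
[(array([252.61316872, 218.20987654]), array([242, 206,  22,  23, 243], dtype=int32))] [(array([223.92857143, 124.14285714]), array([223, 122,   3,   5,  14], dtype=int32))] [(array([390.91666667, 161.16666667]), array([390, 159,   3,   5,  12], dtype=int32))]
[ 0.54125322 -0.3398136   0.2213601 ]
[ 0.54139029 -0.33774122  0.2224568 ]
[[255.99086167 221.79335822]] [[223.48827718 123.63623413]] [[393.14578852 160.646762  ]]
[[255.97815404 228.78810686]] [[223.28343054 120.98303701]] [[394.54798078 159.81904767]]
```

```bash
python3 - <<'E'
from h import *
w=shot('wrist','w4');o=manip.observe();p=np.array(o['position']);r=R.from_quat(o['tool_rot'])
for x in(.011,0,-.011):
  for z in(.022,.010,0,-.02): print(x,z,proj(w,[p+r.apply([x,0,z])]).round(0))
s=shot('side')
T=np.array(w['world_from_camera']);print('cam in tool',r.inv().apply(T[:3,3]-p),np.round((r.inv().as_matrix()@T[:3,:3]),3))
a=cv2.resize(w['img'][180:330,190:320],None,fx=3,fy=3,interpolation=cv2.INTER_CUBIC)
b=cv2.resize(s['img'][85:160,195:250],(330,450),interpolation=cv2.INTER_CUBIC);b=np.clip(b.astype(float)*2,0,255).astype(np.uint8);a=np.clip(a.astype(float)*1.5,0,255).astype(np.uint8)
cv2.imwrite('pics/c4.png',np.hstack([a,b])[:,:,::-1])
E
```

```text
0.011 0.022 [[256. 204.]]
0.011 0.01 [[256. 211.]]
0.011 0 [[256. 217.]]
0.011 -0.02 [[256. 233.]]
0 0.022 [[256. 220.]]
0 0.01 [[256. 228.]]
0 0 [[256. 235.]]
0 -0.02 [[256. 253.]]
-0.011 0.022 [[256. 236.]]
-0.011 0.01 [[256. 244.]]
-0.011 0 [[256. 252.]]
-0.011 -0.02 [[256. 272.]]
cam in tool [ 0.07063044  0.00019917 -0.14558263] [[ 0.001 -0.959 -0.283]
 [ 1.     0.001 -0.   ]
 [ 0.    -0.283  0.959]]
```

View pics/c4.png

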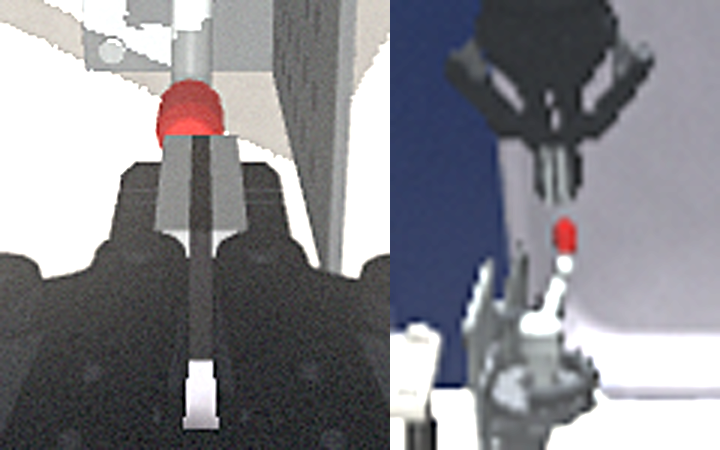

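The picture shows the shut fingertips sitting clear above the knob: wrist row 225, and 7 px above where the side view should have them. So the tips are about 25–30 mm higher relative to the TCP than stated. I'll open a little, go lower with small steps, and check the forces.

servo_tool --pt "0.32 0.1 -0.05 0 0 0 0" --pt "0.32 0 0 0 0 0 0" --pt "0.32 0 0 0 0 0 0" --pt "0.32 0 0 0.3 0 0 0" --pt "0.32 0 0 0.3 0 0 0" --pt "0.32 0 0 0.2 0 0 0" --pt "0.32 0 0 0.1 0 0 0" --pt "0.32 0 0 0 0 0 0"

```text
time: 6.33
position: [0.541, -0.3388, 0.2115]
tool_rot: [0.742, 0.671, -0.0, -0.001]
wrist_force: [-0.3, 0.1, -0.1]
opening: 0.317
gripper_force: 0.0
```

servo_tool --pt "0.32 0 0 0.1 0 0 0" --pt "0.32 0 0 0.1 0 0 0" --pt "0 0 0 0 0 0 0" --pt "0 0 0 0 0 0 0" --pt "0 0 0 0 0 0 0" --pt "0 0 0 0 0 0 0"

```text
time: 6.83
position: [0.5416, -0.339, 0.2071]
tool_rot: [0.742, 0.671, 0.0, -0.0]
wrist_force: [0.5, -0.1, -1.0]
opening: 0.152
gripper_force: 24.3
```

Now it grips the full width. Next I lift 12 mm.

servo_tool --pt "0 0 0 -0.1 0 0 0" --pt "0 0 0 -0.15 0 0 0" --pt "0 0 0 -0.15 0 0 0" --pt "0 0 0 -0.03 0 0 0" --pt "0 0 0 0 0 0 0" --newtons 35

```text
time: 7.25
position: [0.5412, -0.3384, 0.2195]
tool_rot: [0.742, 0.671, 0.0, -0.001]
wrist_force: [0.1, 2.9, -10.0]
opening: 0.142
gripper_force: 34.1
```

```bash
python3 - <<'E'
from h import *
w=shot('wrist');o=manip.observe();p=np.array(o['position']);print(p,o['wrist_force'],o['opening'],o['gripper_force'])
h=cv2.cvtColor(w['img'],cv2.COLOR_RGB2HSV);m=cv2.inRange(h,(0,150,60),(8,255,255))|cv2.inRange(h,(174,150,60),(180,255,255))
n,l,st,c=cv2.connectedComponentsWithStats(m)
for i in range(1,n):
  if st[i,4]>40: print(st[i],c[i])
E
```

```text
[ 0.54124947 -0.33841403  0.21942328] [ 1.48278141  2.8189247  -9.25018528] 0.1446775965691874 34.114413836505264
[245 232  24  35 648] [256.69444444 250.12191358]
```

It holds about 9 N of spring, so the hook is lifted clear of the lip. I swing out about 0.85 rad along the arc.

servo_tool --pt "0 0.005 -0.2 0 0 0 0.48" --pt "0 0.005 -0.2 0 0 0 0.48" --pt "0 0.02 -0.4 0 0 0 0.955" --pt "0 0.02 -0.4 0 0 0 0.955" --pt "0 0.02 -0.4 0 0 0 0.955"

```text
time: 7.72
position: [0.496, -0.3236, 0.2194]
tool_rot: [0.862, 0.507, 0.001, -0.001]
wrist_force: [2.5, 5.1, -10.0]
opening: 0.145
gripper_force: 34.1
```

servo_tool --pt "0 0.02 -0.4 0 0 0 0.955" --pt "0 0.02 -0.4 0 0 0 0.955" --pt "0 0.02 -0.4 0 0 0 0.955" --pt "0 0.005 -0.2 0 0 0 0.48" --pt "0 0 0 0 0 0 0" --pt "0 0 0 0 0 0 0"

```text
time: 8.22
position: [0.4643, -0.2975, 0.2202]
tool_rot: [0.936, 0.352, 0.002, -0.0]
wrist_force: [4.3, 3.7, -9.3]
opening: 0.143
gripper_force: 34.1
```

servo_tool --pt "0 0 0 0.12 0 0 0" --pt "0 0 0 0.12 0 0 0" --pt "0 0 0 0.12 0 0 0" --pt "0 0 0 0.12 0 0 0" --pt "0 0 0 0 0 0 0"

```text
time: 8.63
position: [0.4644, -0.2983, 0.2059]
tool_rot: [0.936, 0.352, 0.001, 0.0]
wrist_force: [3.4, 3.7, -5.4]
opening: 0.142
gripper_force: 34.6
```

servo_tool --pt "0.2 0 0 0 0 0 0" --pt "0.2 0 0 0 0 0 0" --pt "0.2 0 0 0.12 0 0 0" --pt "0.2 0 0 0 0 0 0"

```text
time: 8.97
position: [0.4633, -0.2993, 0.2026]
tool_rot: [0.936, 0.352, 0.0, 0.001]
wrist_force: [-0.3, 0.1, 0.1]
opening: 0.198
gripper_force: 0.0
```

The hook rests on the ledge and the fingers form a loose cage. I now raise the cage so the tips only touch the top 5–6 mm of the knob. When the key drops 8 mm, the fingers should pass over the knob instead of forcing it.

servo_tool --pt "0.2 0 0 -0.33 0 0 0" --pt "0.2 0 0 -0.33 0 0 0" --pt "0.2 0.002 -0.12 0 0 0 0.286" --pt "0.2 0.002 -0.12 0 0 0 0.286" --pt "0.2 0.002 -0.12 0 0 0 0.286" --pt "0.2 0.002 -0.12 0 0 0 0.286" --pt "0.2 0.002 -0.12 0 0 0 0.286" --pt "0.2 0.002 -0.12 0 0 0 0.286" --pt "0.2 0.002 -0.12 0 0 0 0.286" --pt "0.2 0.002 -0.12 0 0 0 0.286"

```text
time: 9.8
position: [0.4482, -0.276, 0.224]
tool_rot: [0.972, 0.237, 0.001, 0.002]
wrist_force: [0.8, -1.4, 1.2]
opening: 0.203
gripper_force: 0.8
```

```bash
cat >> h.py <<'E'
PIV=np.array([.554,-.219]);A0=np.arctan2(-.995,-.101)
def knob(z=.222):
    w=shot('wrist');o=manip.observe();p=np.array(o['position']);f=np.round(o['wrist_force'],1)
    h=cv2.cvtColor(w['img'],cv2.COLOR_RGB2HSV);m=cv2.inRange(h,(0,150,60),(8,255,255))|cv2.inRange(h,(174,150,60),(180,255,255))
    n,l,st,c=cv2.connectedComponentsWithStats(m)
    ang=lambda q:(A0-np.arctan2(*(q[:2]-PIV)[::-1]))%(2*np.pi)
    print('tcp',p.round(4),'f',f,'op',round(float(o['opening']),3),'tool angle',round(ang(p),3))
    for i in range(1,n):
        P=onz(w,c[i],z)
        if st[i,4]>60 and np.hypot(*(P[:2]-PIV))<.17: print(st[i],c[i].round(1),P.round(4),'ang',round(ang(P),3),'r',round(np.hypot(*(P[:2]-PIV)),4))
E
python3 -c "
from h import *
knob()"
```

```text
tcp [ 0.4477 -0.2753  0.2239] f [-0.3 -0.3  0.7] op 0.198 tool angle 0.982
[249 219  23  30 453] [259.5 236. ] [ 0.4489 -0.2791  0.222 ] ang 0.95 r 0.1211
```

servo_tool --pt "0.2 0.002 -0.12 0 0 0 0.286" --pt "0.2 0.002 -0.12 0 0 0 0.286" --pt "0.2 0.002 -0.12 0 0 0 0.286" --pt "0.2 0.002 -0.12 0 0 0 0.286" --pt "0.2 0.002 -0.12 0 0 0 0.286" --pt "0.2 0.002 -0.12 0 0 0 0.286" --pt "0.2 0.002 -0.12 0 0 0 0.286"

```text
time: 10.43
position: [0.4388, -0.2525, 0.2235]
tool_rot: [0.991, 0.134, 0.001, 0.002]
wrist_force: [-0.5, -1.4, 0.2]
opening: 0.197
gripper_force: 0.8
```

```bash
python3 -c "
from h import *
knob()"
```

```text
tcp [ 0.4384 -0.2517  0.2234] f [0.4 0.3 1. ] op 0.2 tool angle 1.194
[249 219  23  31 546] [259.9 234.9] [ 0.44   -0.2556  0.222 ] ang 1.159 r 0.1197
```

Tracking well, so I continue.

servo_tool --pt "0.2 0.002 -0.12 0 0 0 0.286" --pt "0.2 0.002 -0.12 0 0 0 0.286" --pt "0.2 0.002 -0.12 0 0 0 0.286" --pt "0.2 0.002 -0.12 0 0 0 0.286" --pt "0.2 0.002 -0.12 0 0 0 0.286" --pt "0.2 0.002 -0.12 0 0 0 0.286" --pt "0.2 0.002 -0.12 0 0 0 0.286"

```text
time: 11.07
position: [0.4344, -0.2275, 0.2231]
tool_rot: [1.0, 0.03, 0.001, 0.001]
wrist_force: [-1.1, -2.2, 1.2]
opening: 0.199
gripper_force: 0.8
```

```bash
python3 -c "
from h import *
knob()"
```

```text
tcp [ 0.4343 -0.2268  0.223 ] f [ 0.4 -0.2  0.6] op 0.195 tool angle 1.405
[249 219  23  32 531] [259.9 235.7] [ 0.435  -0.2308  0.222 ] ang 1.371 r 0.1195
```

servo_tool --pt "0.2 0.002 -0.12 0 0 0 0.286" --pt "0.2 0.002 -0.12 0 0 0 0.286" --pt "0.2 0.002 -0.12 0 0 0 0.286" --pt "0.2 0.002 -0.12 0 0 0 0.286" --pt "0.2 0.002 -0.12 0 0 0 0.286" --pt "0.2 0.002 -0.12 0 0 0 0.286" --pt "0.2 0.002 -0.12 0 0 0 0.286"

```text
time: 11.7
position: [0.4354, -0.2022, 0.2228]
tool_rot: [0.997, -0.075, 0.001, 0.001]
wrist_force: [-0.6, -1.8, 1.3]
opening: 0.2
gripper_force: 0.7
```

```bash
python3 -c "
from h import *
knob()"
```

```text
tcp [ 0.4354 -0.2015  0.2227] f [ 0.1 -0.3  0.1] op 0.198 tool angle 1.616
[249 219  23  32 523] [260.1 235.9] [ 0.4356 -0.2057  0.222 ] ang 1.581 r 0.1191
```

servo_tool --pt "0.2 0.002 -0.12 0 0 0 0.286" --pt "0.2 0.002 -0.12 0 0 0 0.286" --pt "0.2 0.002 -0.12 0 0 0 0.286" --pt "0.2 0.002 -0.12 0 0 0 0.286" --pt "0.2 0.002 -0.12 0 0 0 0.286" --pt "0.2 0.002 -0.12 0 0 0 0.286"

```text
time: 12.25
position: [0.4404, -0.1806, 0.2223]
tool_rot: [0.987, -0.164, 0.0, -0.0]
wrist_force: [0.6, 0.3, -0.2]
opening: 0.197
gripper_force: 0.0
```

```bash
python3 -c "
from h import *
knob()"
```

```text
tcp [ 0.4406 -0.1801  0.2223] f [-0.8  0.4 -0.5] op 0.198 tool angle 1.8
[254 215  21  29 384] [263.7 230.4] [ 0.443  -0.1872  0.222 ] ang 1.748 r 0.1155
```

The knob shifted in the picture (row 236 to 230) and the finger contact vanished, so the key seems to have dropped. I back straight up and verify the height.

servo_tool --pt "0.3 0 0 -0.5 0 0 0" --pt "0.4 0 0 -1 0 0 0" --pt "0.4 0.5 0 -1 0 0 0" --pt "0.4 0.5 0 -1 0 0 0" --pt "0.4 0 0 0 0 0 0"

```text
time: 12.72
position: [0.473, -0.1923, 0.3331]
tool_rot: [0.987, -0.163, 0.007, 0.001]
wrist_force: [1.1, -0.7, 1.3]
opening: 0.399
gripper_force: 0.0
```

```bash
cat >> h.py <<'E'
def red(d,P,rad=25):
    h=cv2.cvtColor(d['img'],cv2.COLOR_RGB2HSV);m=cv2.inRange(h,(0,130,60),(8,255,255))|cv2.inRange(h,(174,130,60),(180,255,255))
    n,l,st,c=cv2.connectedComponentsWithStats(m);q=proj(d,[P])[0]
    k=[i for i in range(1,n) if st[i,4]>5 and np.hypot(*(c[i]-q))<rad]
    return c[max(k,key=lambda i:st[i,4])] if k else None
E
python3 - <<'E'
from h import *
knob(.212)
P=(.443,-.187,.212);d=[shot(n) for n in('side','top','wrist')];c=[red(x,P) for x in d];print(c)
print(tri([ray(a,b) for a,b in zip(d,c) if b is not None]),tri([ray(d[0],c[0]),ray(d[2],c[2])]))
cv2.imwrite('pics/w5.png',d[2]['img'][:,:,::-1])
E
```

```text
tcp [ 0.4709 -0.1915  0.3301] f [ 0.1  0.  -0.3] op 0.403 tool angle 1.79
[255 212  13  13 129] [260.9 217.6] [ 0.4375 -0.1866  0.212 ] ang 1.74 r 0.1209
[array([253.65, 143.15]), None, array([261.22395833, 211.76041667])]
[ 0.4402483  -0.18705035  0.21293363] [ 0.4402483  -0.18705035  0.21293363]
```

View pics/w5.png

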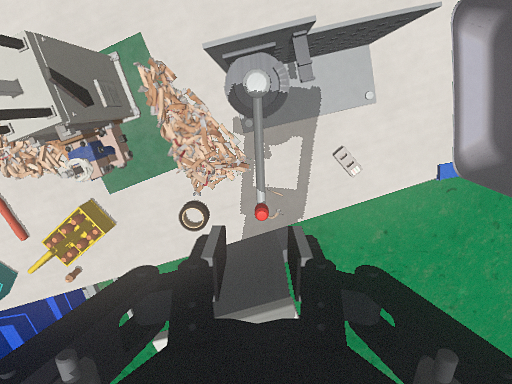

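The knob is now at z ≈ 0.213, as expected for the locked position (0.2125), at a swing of about 1.74 rad. The wrist view shows the rod running from the hub (257,82) to the knob (261,211), the tape at (194,215), the gauge block at (346,160), and the yellow caddy at (75,235) with the tip at (73,273). Next I turn the tool and go to the caddy.

servo_tool --pt "0.6 0 0 0 0 0 -1" --pt "0.6 0 0 0 0 0 -1" --pt "0.6 0 0 0 0 0 -1" --pt "0.6 0 0 0 0 0 -1" --pt "0.6 0 0 0 0 0 -1" --pt "0.6 0 0 0 0 0 -1" --pt "0.6 0 0 0 0 0 -1" --pt "0.6 0 0 0 0 0 -1" --pt "0.6 0 0 0 0 0 -1" --pt "0.6 0 0 0 0 0 -1"

```text
time: 13.75
position: [0.4675, -0.1899, 0.3254]
tool_rot: [0.935, 0.354, -0.001, -0.001]
wrist_force: [0.1, -0.1, 0.8]
opening: 0.598
gripper_force: 0.0
```

servo_tool --pt "0.6 0 0 0 0 0 -1" --pt "0.6 0 0 0 0 0 -1" --pt "0.6 0 0 0 0 0 -1" --pt "0.6 0 0 0 0 0 -1" --pt "0.6 0 0 0 0 0 -1" --pt "0.6 0 0 0 0 0 -1" --pt "0.6 0 0 0 0 0 -1" --pt "0.6 0 0 0 0 0 -1" --pt "0.6 0 0 0 0 0 -1" --pt "0.6 0 0 0 0 0 -1"

```text
time: 14.58
position: [0.4675, -0.19, 0.3254]
tool_rot: [0.633, 0.774, -0.0, -0.002]
wrist_force: [0.5, 0.4, -0.7]
opening: 0.603
gripper_force: 0.0
```

servo_tool --pt "0.6 0 0 0 0 0 -1" --pt "0.6 0 0 0 0 0 -0.4" --pt "0.6 0 -1 0 0 0 0" --pt "0.6 0 -1 0 0 0 0" --pt "0.6 0 -1 0 0 0 0"

```text
time: 15.0
position: [0.3819, -0.2199, 0.3251]
tool_rot: [0.576, 0.817, -0.0, -0.002]
wrist_force: [-0.5, -0.6, 0.5]
opening: 0.601
gripper_force: 0.0
```

servo_tool --pt "0.6 1 0.35 0 0 0 0" --pt "0.6 1 0.35 0 0 0 0" --pt "0.6 1 0.35 0 0 0 0" --pt "0.6 1 0.35 0 0 0 0" --pt "0.6 1 0.35 0 0 0 0" --pt "0.6 1 0.35 0 0 0 0" --pt "0.6 1 0.35 0 0 0 0" --pt "0.6 1 0.35 0 0 0 0" --pt "0.6 1 0.35 0 0 0 0" --pt "0.6 1 0.35 0 0 0 0"

```text
time: 15.83
position: [0.3809, 0.0986, 0.3257]
tool_rot: [0.577, 0.817, -0.001, -0.001]
wrist_force: [-0.1, -0.0, 1.0]
opening: 0.598
gripper_force: 0.0
```

servo_tool --pt "0.6 0.7 0.8 0 0 0 0" --pt "0.6 0.7 0.8 0 0 0 0" --pt "0.6 0 0.7 0.3 0 0 0" --pt "0.6 0 0 0 0 0 0" --pt "0.6 0 0 0 0 0 0"

```text
time: 16.25
position: [0.4326, 0.16, 0.3158]
tool_rot: [0.576, 0.817, -0.002, -0.002]
wrist_force: [-0.3, -1.1, -0.3]
opening: 0.596
gripper_force: 0.0
```

```bash
cat > cad.py <<'E'
from h import *
w=shot('wrist','w6');o=manip.observe();p=np.array(o['position']);r=R.from_quat(o['tool_rot']);print(p)
h=cv2.cvtColor(w['img'],cv2.COLOR_RGB2HSV);m=cv2.inRange(h,(20,120,60),(36,255,255))
n,l,st,c=cv2.connectedComponentsWithStats(m);i=1+np.argmax(st[1:,4]);print(st[i])
m=(l==i).astype(np.uint8)*255;m=cv2.morphologyEx(m,cv2.MORPH_CLOSE,np.ones((9,9),np.uint8))
cs,_=cv2.findContours(m,cv2.RETR_EXTERNAL,cv2.CHAIN_APPROX_SIMPLE);k=max(cs,key=cv2.contourArea)
hu=cv2.convexHull(k);ap=cv2.approxPolyDP(hu,4,True)[:,0]
for q in ap:
    print(q,'z.04',onz(w,q,.04)[:2].round(4),'z.124',onz(w,q,.124)[:2].round(4))
E
python3 cad.py
```

```text
[0.43236966 0.15959177 0.31653999]
[ 238  117   43   72 2224]
[280 117] z.04 [0.4445 0.2229] z.124 [0.4374 0.2236]
[279 188] z.04 [0.4816 0.1216] z.124 [0.4672 0.1425]
[240 188] z.04 [0.4243 0.101 ] z.124 [0.4213 0.1261]
[238 118] z.04 [0.3872 0.2009] z.124 [0.3916 0.206 ]
```

servo_tool --pt "0.6 0.03 0.08 1 0 0 -0.1" --pt "0.6 0 0 1 0 0 0" --pt "0.6 0 0 1 0 0 0" --pt "0.6 0 0 1 0 0 0" --pt "0.6 0 0 1 0 0 0" --pt "0.6 0 0 0.8 0 0 0" --pt "0.6 0 0 0.5 0 0 0" --pt "0.6 0 0 0.5 0 0 0" --pt "0.6 0 0 0.4 0 0 0" --pt "0.6 0 0 0.25 0 0 0"

```text
time: 17.13
position: [0.4339, 0.1605, 0.0935]
tool_rot: [0.573, 0.82, -0.001, -0.001]
wrist_force: [0.2, 0.2, -0.2]
opening: 0.598
gripper_force: 0.0
```

servo_tool --pt "0.3 0 0 0 0 0 0" --pt "0 0 0 0 0 0 0" --pt "0 0 0 0 0 0 0" --pt "0 0 0 0 0 0 0" --pt "0 0 0 0 0 0 0" --pt "0 0 0 0 0 0 0" --pt "0 0 0 0 0 0 0" --pt "0 0 0 0 0 0 0" --newtons 40

```text
time: 17.8
position: [0.4359, 0.1617, 0.0953]
tool_rot: [0.573, 0.82, 0.0, 0.0]
wrist_force: [-1.1, -1.4, 6.8]
opening: 0.084
gripper_force: 43.1
```

```bash
python3 - <<'E'
from h import *
P=[]
for i in range(4):
    w=shot('wrist','w7');o=manip.observe();P.append(o['position'])
print(np.mean(P,0),o['tool_rot'],o['wrist_force'],o['opening'],o['gripper_force'])
p=np.mean(P,0);r=R.from_quat(o['tool_rot'])
# plate top expected corners in image, and yellow mask rows near centre column
T=np.array([.4343,.161]);y=np.array([-.347,.938])
for s in(-1,1): print(s,proj(w,[[*(T+s*.03*y),.124]]).round(1))
h=cv2.cvtColor(w['img'],cv2.COLOR_RGB2HSV);m=cv2.inRange(h,(20,100,50),(36,255,255))
for c in range(244,272,4):
    rr=np.nonzero(m[:,c])[0];print(c,rr.min() if len(rr) else None,rr.max() if len(rr) else None,[int(x) for x in w['img'][100:260:12,c].sum(1)])
E
```

```text
[0.43587345 0.16171792 0.0952863 ] [5.72534305e-01 8.19880485e-01 4.61362387e-04 4.97269134e-04] [-1.92277671 -1.63841651  6.52888624] 0.08519123975544847 43.06521453894675
-1 [[253.9 314.2]]
1 [[253.3 202.4]]
244 126 224 [623, 614, 656, 612, 589, 385, 291, 372, 300, 260, 379, 289, 292, 263]
248 126 241 [631, 622, 657, 584, 577, 559, 289, 385, 437, 244, 288, 227, 115, 113]
252 126 310 [626, 624, 654, 595, 572, 269, 302, 292, 575, 343, 345, 345, 351, 334]
256 126 311 [624, 627, 638, 590, 572, 295, 301, 275, 419, 358, 369, 359, 363, 354]
260 126 310 [623, 623, 647, 591, 570, 293, 291, 286, 390, 339, 348, 345, 340, 339]
264 126 305 [617, 620, 641, 585, 566, 572, 258, 347, 557, 295, 277, 300, 231, 229]
268 126 224 [622, 623, 649, 584, 567, 574, 295, 385, 376, 246, 373, 298, 211, 111]
```

```bash
python3 - <<'E'
from h import *
w=shot('wrist','w8')
im=w['img'][:,252:261].mean(1).astype(int)
for r in list(range(186,216,2))+list(range(296,326,2)): print(r,im[r])
p=np.array([.4358,.1617])
y=np.array([-.343,.939])
for z in (.124,): 
  for k in (-.03,-.028,.028,.03,.032): print(k,proj(w,[[*(p+k*y),z]]).round(1))
E
```

```text
186 [135 112  39]
188 [133 111  36]
190 [133 111  35]
192 [130 108  34]
194 [200 176  57]
196 [197 174  58]
198 [124 102  32]
200 [137 115  39]
202 [182 156  46]
204 [220 193  57]
206 [176 152  46]
208 [173 148  46]
210 [167 143  46]
212 [167 142  44]
214 [168 144  46]
296 [162 138  41]
298 [161 137  41]
300 [161 138  41]
302 [162 137  41]
304 [161 138  40]
306 [162 137  41]
308 [160 137  39]
310 [155 129  26]
312 [180 185 176]
314 [163 177 163]
316 [148 170 152]
318 [131 158 138]
320 [135 159 140]
322 [123 150 129]
324 [23 23 24]
-0.03 [[256.9 314. ]]
-0.028 [[256.9 310.7]]
0.028 [[257.3 206.4]]
0.03 [[257.3 202.2]]
0.032 [[257.3 197.8]]
```

servo_tool --pt "0 0 0 -0.1 0 0 0" --pt "0 0 0 -0.2 0 0 0" --pt "0 0 0 -0.5 0 0 0" --pt "0 0 0 -0.8 0 0 0" --pt "0 0 0 -1 0 0 0" --pt "0 0 0 -1 0 0 0" --pt "0 0 0 -1 0 0 0" --pt "0 0 0 -0.7 0 0 0" --pt "0 0 0 0 0 0 0"

```text
time: 18.8
position: [0.4376, 0.1626, 0.258]
tool_rot: [0.573, 0.82, 0.004, 0.003]
wrist_force: [1.8, 1.2, -3.8]
opening: 0.086
gripper_force: 41.6
```

```bash
cat > rd.py <<'E'
from h import *
P=[];F=[]
for i in range(4): shot('side'); o=manip.observe();P.append(o['position']);F.append(o['wrist_force'])
print(np.array(P).round(4).tolist(),np.mean(F,0).round(2),np.array(o['tool_rot']).round(4),o['opening'])
E
python3 rd.py
```

```text
[[0.4363, 0.1621, 0.2551], [0.4351, 0.1617, 0.2531], [0.4343, 0.1614, 0.2519], [0.4341, 0.1613, 0.2514]] [-0.19  0.02 -4.17] [ 0.5726  0.8198 -0.0017 -0.0013] 0.08419892886179908
```

servo_tool --pt "0 0 -0.2 0 0 0 0.9" --pt "0 0 -0.4 0 0 0 1" --pt "0 0 -0.4 0 0 0 1" --pt "0 0 -0.4 0 0 0 1" --pt "0 0 -0.4 0 0 0 1" --pt "0 -0.2 -0.2 0 0 0 1" --pt "0 -0.5 0.1 0 0 0 0.05" --pt "0 -0.8 0.22 0 0 0 0" --pt "0 -0.8 0.22 0 0 0 0" --pt "0 -0.8 0.22 0 0 0 0"

```text
time: 19.83
position: [0.3728, 0.0591, 0.2515]
tool_rot: [0.796, 0.605, -0.002, -0.001]
wrist_force: [0.3, 0.2, -3.2]
opening: 0.087
gripper_force: 41.6
```

servo_tool --pt "0 -0.8 0.22 0 0 0 0" --pt "0 -0.8 0.22 0 0 0 0" --pt "0 -0.8 0.22 0 0 0 0" --pt "0 -0.8 0.22 0 0 0 0" --pt "0 -0.8 0.22 0 0 0 0" --pt "0 -0.8 0.22 0 0 0 0" --pt "0 -0.8 0.22 0 0 0 0" --pt "0 -0.7 0.2 0 0 0 0" --pt "0 -0.4 0.1 0 0 0 0" --pt "0 0 0 0 0 0 0"

```text
time: 20.67
position: [0.3725, -0.1503, 0.2514]
tool_rot: [0.797, 0.604, -0.001, -0.001]
wrist_force: [-0.6, -0.4, -4.2]
opening: 0.082
gripper_force: 41.6
```

```bash
python3 rd.py
```

```text
[[0.3725, -0.1488, 0.2516], [0.3725, -0.1481, 0.2518], [0.3727, -0.1477, 0.2521], [0.3729, -0.1475, 0.2524]] [ 0.14 -0.17 -4.36] [ 7.962e-01  6.050e-01 -3.000e-04 -1.200e-03] 0.08250768169907509
```

```bash
python3 - <<'E'
from h import *
P=(.439,-.187,.2125)
L=[];ds=[shot(n) for n in('wrist','side','top')]
o=manip.observe();p=np.array(o['position']);r=R.from_quat(o['tool_rot'])
for d,n in zip(ds,'wst'):
    c=red(d,P,30);print(n,proj(d,[P]).round(1),c)
    if c is not None: q=onz(d,c,.2145);L.append((d,c));print(q.round(4),'tool',r.inv().apply(q-p).round(4))
q=tri([ray(*l) for l in L]);print(q.round(4),r.inv().apply(q-p).round(4),'piv',r.inv().apply([.554,-.219,.2]-p).round(4))
w=ds[0];cv2.imwrite('pics/w9.png',w['img'][:,:,::-1])
E
```

```text
w [[357.6 236.3]] [360.82554517 237.58878505]
[ 0.4406 -0.1875  0.2145] tool [-0.0205  0.0755  0.0386]
s [[254.2 143.2]] [281.23809524 151.71428571]
[ 0.3566 -0.1121  0.2145] tool [ 0.0298 -0.0256  0.0387]
t [[332.1 200.4]] None
[ 0.3933 -0.1564  0.2198] [-0.0031  0.0217  0.0334] piv [-0.0205  0.1932  0.0531]
```

servo_tool --pt "0 -0.3 0 0.2 0 0 0" --pt "0 -0.38 0 0.36 0 0 0" --pt "0 0 0.3 0 0 0 0" --pt "0 0 0.2 0 0 0 0" --pt "0 0 0 0 0 0 0" --pt "0 0 0 0 0 0 0"

```text
time: 21.52
position: [0.3831, -0.1722, 0.2368]
tool_rot: [0.796, 0.605, 0.0, 0.0]
wrist_force: [-0.0, 0.3, -3.8]
opening: 0.087
gripper_force: 41.6
```

```bash
python3 rd.py; python3 - <<'E'
from h import *
o=manip.observe();p=np.array(o['position']);r=R.from_quat(o['tool_rot'])
w=shot('wrist');c=red(w,(.439,-.187,.2125),30);print(c, c is not None and r.inv().apply(onz(w,c,.2145)-p).round(4),'piv',r.inv().apply([.554,-.219,.2]-p).round(4))
s=shot('side');t=shot('top')
a=cv2.resize(s['img'][110:230,210:330],(480,480),interpolation=cv2.INTER_CUBIC);b=w['img'][120:360,220:460]
cv2.imwrite('pics/w10.png',np.hstack([a,np.vstack([b,np.zeros_like(b)])])[:,:,::-1])
e=np.array([-.268*0,0,0]);
# predicted eye pixel in side
P=p.copy();P[2]=p[2]-.0953+.086;print('eye side',proj(s,[P]).round(1),'knob side',proj(s,[(.439,-.187,.223),(.439,-.187,.2)]).round(1))
E
```

```text
[[0.3827, -0.172, 0.2368], [0.3825, -0.1719, 0.2368], [0.3824, -0.1719, 0.2368], [0.3824, -0.1719, 0.2368]] [ 0.26 -0.45 -4.34] [7.962e-01 6.050e-01 1.000e-04 1.000e-04] 0.0835700200212314
[347.94356659 217.90970655] [0.0014 0.0596 0.0223] piv [0.0006 0.178  0.0368]
eye side [[271.3 140.3]] knob side [[254.1 140.4]
 [254.2 146.5]]
```

View pics/w10.png

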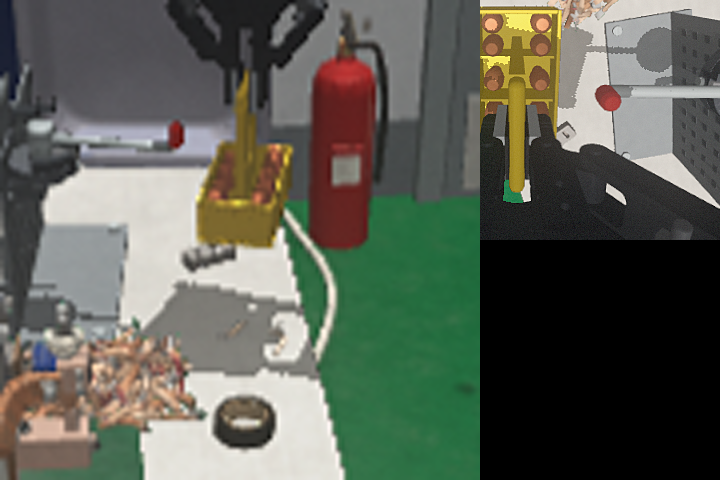

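The last picture shows the caddy level in the gripper, with its plate at (242,130) in line with the rod and knob at (176,135). In the wrist part the rod points straight at the plate. Lateral alignment is within about 1 mm, so I thread it on slowly.

servo_tool --pt "0 0.02 0.3 0.045 0 0 0" --pt "0 0.02 0.5 0 0 0 0" --pt "0 0 0.3 0 0 0 0" --pt "0 0 0.15 0 0 0 0" --pt "0 0 0.15 0 0 0 0" --pt "0 0 0.15 0 0 0 0"

```text
time: 22.37
position: [0.4277, -0.1835, 0.235]
tool_rot: [0.796, 0.605, -0.0, -0.0]
wrist_force: [-0.4, 0.2, -3.3]
opening: 0.086
gripper_force: 41.6
```

servo_tool --pt "0 0 0.12 0 0 0 0" --pt "0 0 0.12 0 0 0 0"

```text
time: 22.53
position: [0.4345, -0.1854, 0.2352]
tool_rot: [0.796, 0.605, -0.0, -0.0]
wrist_force: [-0.8, 0.5, -3.6]
opening: 0.082
gripper_force: 41.6
```

servo_tool --pt "0 0 0.14 0 0 0 0" --pt "0 0 0.14 0 0 0 0" --pt "0 0 0.14 0 0 0 0" --pt "0 0 0 0 0 0 0"

```text
time: 22.87
position: [0.4475, -0.1891, 0.2353]
tool_rot: [0.796, 0.605, 0.0, 0.0]
wrist_force: [0.2, -0.4, -3.2]
opening: 0.085
gripper_force: 41.6
```

servo_tool --pt "0 0 0.15 0 0 0 0" --pt "0 0 0.2 0 0 0 0" --pt "0 0 0.25 0 0 0 0" --pt "0 0 0.25 0 0 0 0" --pt "0 0 0.2 0 0 0 0" --pt "0 0 0.12 0 0 0 0" --pt "0 0 0 0 0 0 0" --pt "0 0 0 0 0 0 0"

```text
time: 23.53
position: [0.4804, -0.1982, 0.235]
tool_rot: [0.796, 0.605, -0.0, -0.0]
wrist_force: [-0.8, 0.5, -2.9]
opening: 0.084
gripper_force: 41.6
```

Threaded with no contact. Now I lower softly, slowing near the rod.

servo_tool --pt "0 0 0 0.1 0 0 0" --pt "0 0 0 0.15 0 0 0" --pt "0 0 0 0.15 0 0 0" --pt "0 0 0 0.1 0 0 0" --pt "0 0 0 0.05 0 0 0" --pt "0 0 0 0.04 0 0 0" --pt "0 0 0 0 0 0 0"

```text
time: 24.12
position: [0.4802, -0.1981, 0.2172]
tool_rot: [0.796, 0.605, -0.0, -0.0]
wrist_force: [-0.2, 0.6, -3.2]
opening: 0.088
gripper_force: 41.5
```

servo_tool --pt "0 0 0 0.03 0 0 0" --pt "0 0 0 0.03 0 0 0" --pt "0 0 0 0 0 0 0" --pt "0 0 0 0 0 0 0"

```text
time: 24.45
position: [0.4804, -0.1982, 0.2158]
tool_rot: [0.796, 0.605, 0.0, 0.0]
wrist_force: [-0.1, -1.0, -4.0]
opening: 0.086
gripper_force: 41.6
```

servo_tool --pt "0 0 0 0.03 0 0 0" --pt "0 0 0 0.03 0 0 0" --pt "0 0 0 0 0 0 0" --pt "0 0 0 0 0 0 0"

```text
time: 24.78
position: [0.4804, -0.1982, 0.2139]
tool_rot: [0.796, 0.605, 0.0, -0.0]
wrist_force: [0.4, 0.6, -3.3]
opening: 0.083
gripper_force: 41.6
```

servo_tool --pt "0 0 0 0.03 0 0 0" --pt "0 0 0 0 0 0 0" --pt "0 0 0 0 0 0 0"

```text
time: 25.03
position: [0.4805, -0.1982, 0.2134]
tool_rot: [0.796, 0.605, 0.0, 0.0]
wrist_force: [0.0, 0.4, -1.0]
opening: 0.083
gripper_force: 42.0
```

servo_tool --pt "0 0 0 0.02 0 0 0" --pt "0 0 0 0 0 0 0" --pt "0 0 0 0 0 0 0"

```text
time: 25.28
position: [0.4804, -0.1982, 0.213]
tool_rot: [0.796, 0.605, 0.0, 0.0]
wrist_force: [-1.7, -0.2, 2.8]
opening: 0.08
gripper_force: 42.4
```

```bash
python3 rd.py
```

```text
[[0.4804, -0.1982, 0.2129], [0.4804, -0.1982, 0.2129], [0.4804, -0.1982, 0.2128], [0.4804, -0.1982, 0.2128]] [-1.81  0.45  3.26] [7.964e-01 6.048e-01 1.000e-04 2.000e-04] 0.08658455786298075
```

The caddy rests on the rod. I open gently and back out straight up.

servo_tool --pt "0.05 0 0 -0.01 0 0 0" --pt "0.09 0 0 0 0 0 0" --pt "0.11 0 0 0 0 0 0" --pt "0.13 0 0 0 0 0 0" --pt "0.16 0 0 0 0 0 0" --pt "0.2 0 0 0 0 0 0" --pt "0.22 0 0 0 0 0 0" --pt "0.22 0 0 0 0 0 0" --newtons 20

```text
time: 26.15
position: [0.4805, -0.1982, 0.2127]
tool_rot: [0.796, 0.605, 0.0, 0.0]
wrist_force: [-0.2, -0.3, 0.1]
opening: 0.222
gripper_force: 0.0
```

servo_tool --pt "0.22 0 0 -0.1 0 0 0" --pt "0.22 0 0 -0.2 0 0 0" --pt "0.22 0 0 -0.4 0 0 0" --pt "0.22 0 0 -0.6 0 0 0" --pt "0.22 0 0 -0.8 0 0 0" --pt "0.22 0 0 -1 0 0 0" --pt "0.22 0 0 -1 0 0 0" --pt "0.22 0 0 0 0 0 0"

```text
time: 26.82
position: [0.4827, -0.1992, 0.3427]
tool_rot: [0.796, 0.605, 0.003, 0.006]
wrist_force: [0.4, -1.5, 1.1]
opening: 0.221
gripper_force: 0.0
```

```bash
python3 - <<'E'
from h import *
import time
def meas():
    w=shot('wrist');s=shot('side');o=manip.observe()
    h=cv2.cvtColor(w['img'],cv2.COLOR_RGB2HSV);m=cv2.inRange(h,(20,110,60),(36,255,255));n,l,st,c=cv2.connectedComponentsWithStats(m);i=1+np.argmax(st[1:,4])
    h=cv2.cvtColor(s['img'],cv2.COLOR_RGB2HSV);m=cv2.inRange(h,(20,110,60),(36,255,255));m[230:]=0;n2,l2,st2,c2=cv2.connectedComponentsWithStats(m);j=1+np.argmax(st2[1:,4])
    P=(.439,-.187,.2125);kw=red(w,P,30);ks=red(s,P,12)
    print(st[i],c[i].round(1),'side',st2[j],c2[j].round(1),'knob',kw,ks,None if kw is None else onz(w,kw,.2145).round(4))
    print('eye side pred',proj(s,[(.4804,-.1982,.1175),(.4804,-.1982,.2425)]).round(1),o['position'].round(3),np.round(o['wrist_force'],1))
    if kw is not None and ks is not None: print('knob tri',tri([ray(w,kw),ray(s,ks)]).round(4))
meas();meas()
E
```

```text
[ 225  119   55   97 3192] [253.1 164.1] side [230 132  25  43 467] [241.8 159.3] knob [210.32947977 178.05202312] [253.73684211 143.05263158] [ 0.4403 -0.1866  0.2145]
eye side pred [[243.  166.6]
 [241.4 134.2]] [ 0.481 -0.198  0.337] [ 0.2  0.3 -0.3]
knob tri [ 0.4402 -0.1869  0.2132]
[ 228  120   56   98 3307] [256.1 165.1] side [230 132  25  43 468] [241.9 159.3] knob [212.77297297 179.73513514] [253.76470588 143.41176471] [ 0.4402 -0.1867  0.2145]
eye side pred [[243.  166.6]
 [241.4 134.2]] [ 0.48  -0.198  0.335] [0.4 0.7 0.1]
knob tri [ 0.44   -0.1872  0.2118]
```

servo_tool --pt "0.22 0 0 -0.5 0 0 0" --pt "0.22 0 0 0 0 0 0" --pt "0.22 0 0 0 0 0 0" --pt "0.22 0 0 0 0 0 0" --pt "0.22 0 0 0 0 0 0" --pt "0.22 0 0 0 0 0 0"

```text
time: 27.52
position: [0.4801, -0.1981, 0.3499]
tool_rot: [0.796, 0.605, -0.0, -0.001]
wrist_force: [-0.7, -1.0, 0.9]
opening: 0.218
gripper_force: 0.0
```

```bash
python3 - <<'E'
from h import *
s=shot('side');h=cv2.cvtColor(s['img'],cv2.COLOR_RGB2HSV);m=cv2.inRange(h,(20,110,60),(36,255,255));m[230:]=0;n,l,st,c=cv2.connectedComponentsWithStats(m);j=1+np.argmax(st[1:,4]);print(st[j],c[j],red(s,(.439,-.187,.2125),12))
print(manip.close_job())
E
```

```text
[230 132  25  43 469] [241.85287846 159.23667377] [253.73684211 143.05263158]
the job is handed in; nothing more can be done
None
```

The job is handed in (no verdict came back): the hook is locked out at about 1.74 rad with its knob at locked height, and the yellow caddy hangs upright on the rod, released and still in the last frames; the arm came near none of the bystanders, but I did not re-measure them.

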